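# Tuck a flashing under the lapped shingle of a practice roof

## Task

Lift the white lid off the blue box by its knob and set it down flat, right way up, on the green cutting mat. Then take the flashing out of the box, slide its aluminium edge about 3 cm under the loose red-brown shingle on the roof board, square to the shingle and centred on it, without lifting the shingle, and press the flashing down flat on the board. Finish while still holding it firmly pressed flat there, and leave the other things on the bench undisturbed.

Things in the scene. Friction and masses are not known exactly. Their poses are not given: they have to be found in the camera images.
- lid: Loose white lid of the box, 130 x 124 mm, lying on the rim at the start. Origin at the centre of its underside (a 112 x 106 x 4 mm locating step that drops into the box with 3 mm of play all round), z up. Above the step is a 5 mm plate, then the knob. 140 g, within 30 percent.
- lid_knob (a point): Centre of the lid's black round knob: 28 mm diameter, 22 mm tall, its top 11 mm above this point, on a thinner neck; 28 mm above the lid's origin, 19 mm above the lid's plate.
- box: Blue open box, fixed to the bench, 128 (x) x 122 (y) x 55 mm high, walls and floor 5 mm. Origin at the centre of its underside. Holds the flashing.
- flashing: Rigid flashing, 56-104 g, flat in the box, within 0.08 rad of the box's yaw: aluminium blade 3 mm thick, 90 mm wide (y), from x = -5 to +60 mm, with an upright orange rib on its rear edge, 10 mm thick (x = -5 to +5), 90 mm long (y), top 40 mm above the underside; pinch it across the 10 mm. 34 mm or more free behind the rib. Origin: underside, below the rib's middle; x from rib to front edge, z up.
- flashing_edge (a point): Middle of the front edge of the flashing's blade, at its underside, 60 mm ahead (x) of the flashing's origin; axes as the flashing.
- mat: Green cutting mat with a pale grid, fixed flat on the bench, 200 (x) x 170 (y) mm, 3 mm thick, empty. Origin at the centre of its underside; the lid goes on it.
- roof: Plywood roof board, fixed flat on the bench, 220 (x) x 170 (y) x 12 mm. Origin at the centre of its underside; x points from its bare half (x < 0) to its shingled half (x > 0). Below the shingles' lower edge is an open gap 8 mm high, 50 mm deep up to a packer that closes it. The highest shingle reaches 31 mm above the bench.
- tuck_line (a point): On the top face of the roof board (12 mm above the bench), right below the middle of the lower edge of the loose shingle; x points up the roof, into the gap, y along the shingle's edge, z up. Goal for the flashing's front edge: about x = +30 mm, y = 0 in this frame.
- shingle_butt (a point): Middle of the upper side of the loose shingle's free lower edge, 13 mm above the roof board while the shingle lies down. The loose shingle is red-brown, 85 (x) x 112 (y) x 5 mm; narrow brown fixed shingles, 28 mm wide and just as high, flank it.
- shingle (a joint): Angle in rad of the loose shingle about its upper (far) edge, 85 mm from its lower edge: 0 lying down with the 8 mm gap below its lower edge, growing as that edge is lifted. It is light (30 g) and drops back by itself.
- glue: Bystander, leave alone: white glue bottle with red cap, 52 mm across, 150 mm tall; origin at its underside
- paint_jar: Bystander, leave alone: blue jar with three brushes, 68 mm across, 170 mm tall over the brushes; origin at its underside
- tape: Bystander, leave alone: roll of yellow tape lying flat, 90 mm across, 25 mm high; origin at its underside
- nail_pot: Bystander, leave alone: small amber nail jar with grey steel cap, 48 mm across, 45 mm tall; origin at its underside
- paint_pot: Bystander, leave alone: small white pot with green cap, 48 mm across, 50 mm tall; origin at its underside
- hammer: Bystander, leave alone: hammer, 240 mm long, lying; origin at its underside
- offcut: Bystander, leave alone: pale wood offcut, 50 x 90 x 12 mm; origin at its underside
Mind the look-alikes: they are no part of the job. Of the things shaped like the lid, the white one is meant.

How it is judged:
By the outcome, as a careful person would: the job done as asked, in the order asked, and still so for the second after the job is handed in, while the arm keeps its last pose, push and grip.
It also fails if it takes over 66 s, if anything falls off the work surface, if the arm or the gripper's body presses on something with over 40 N, if the wrist force passes 120 N, or if a joint passes its speed limit or range.

## Robot

A 6-joint arm with a two-finger parallel gripper is mounted at the origin on the work surface. World frame = base frame: x ahead of the robot, y to its left, z up, the work surface at z = 0. Lengths are in m, angles in rad, forces in N, time in s.
With the tool pointing down it reaches from about 0.275 to 1 m from the base axis. Payload 8.4 kg.
Tool frame: the origin (TCP) lies on the centre line of the jaws, within the pads' length; the fingertips stand 17 mm ahead of it and the grasp point (between the pads) lies 2 mm behind it (bot.tcp_to_tips is the z of the fingertips in the tool frame, in m); z points along the fingers, y is the line along which they close (so a half turn about z gives the same grasp; the last joint's range is limited). The gripper opens to 85 mm and grips with 20 to 120 N. Pads are 22 mm wide; open, the fingers measure 114 mm over their backs; the gripper's body (76 mm by 85 mm) begins 54 mm behind the grasp point. The pads swing forward as they close: fully open they stand 13 mm farther back than shut.
Start: joints at [-1.272, 0.353, 1.633, -0, 1.155, -0.002], TCP at [0.185, -0.597, 0.248] pointing down, gripper open.
Joint ranges: [-2.63, 2.63], [-0.92, 2.1], [0.06, 2.66], [-1.3, 4.44], [0, 2.69], [-3.02, 3.02]. Speed limits (rad/s): [2.22, 2.22, 2.79, 3.14, 3.14, 3.14].

## Interface

Orientations are given as a unit quaternion [x, y, z, w].
In Python, from workcell import bot, hand, kinematics, get_obs, vision, hand_in gives the robot as it stands. The module is installed in compiled form; this text tells all that it offers. Calls block until the motion is done:
- bot.reach(position, orientation): joint-space move of the TCP to a pose.
- bot.servo_line(position, ori=None, velocity=0.15): straight line of the TCP; ori=None keeps the orientation; velocity is the mean speed in m/s.
- bot.goto_joints(angles): joint-space move.
- hand.move_gripper(opening, strength=None): finger opening in m; strength is the grip in N (None keeps the last); returns when the fingers have stopped.
- bot.dwell(seconds).
- kinematics.solve_ik(position, orientation): joint angles nearest the present ones, or None.
- get_obs(): the state.
- vision.read_camera(name): name is "scene" or "side" or "wrist"; returns a dict with "frame" (384x512x3 uint8, red, green, blue), "intrinsics" (3x3 intrinsics, pixels), "view" (4x4, takes a point from world to camera coordinates). Camera axes: x right, y down, z forward; pixel columns grow to the right and rows downward; lengths in m; the calibration is good to about 2 mm. The wrist camera is an equidistant fisheye: a pixel r from the principal point sees the ray r / f radians off the axis. A picture is of the moment at which its call begins. There is no depth.
A pose or a line that the arm cannot do raises bot.IKError and nothing moves.
- hand_in(): hands the job in; it is judged then, once.
The state is a dict: "time_s": time; "joint_pos": joint angles; "joint_vel": joint speeds; "joint_efforts": joint torques, N m; "position": TCP position; "orientation": TCP orientation; "wrist_force": force on the tool from outside, world axes, zero at the start; "ft_torque": the same for the moment, N m; "gripper_width": finger opening in m; "grip_force": force on a finger pad.
Only numpy, scipy, OpenCV 4.12 (cv2) and the standard library are available. Lean on these libraries where they do the work, as an engineer would, in place of code of your own. Each camera call takes 0.05 s, during which the arm holds its last target. There are 200 camera calls.

## Working session

There is one attempt and no reset: what is moved stays moved. The work goes in short steps, each a Python script; the robot and the scene stay as the last script left them, time stands still between calls to the robot, and variables do not carry over. Pictures are saved under pics/ and viewed, at most 10 in all, crops included, and the job is handed in when it is done.

```bash
mkdir -p pics
cat > h.py <<'E'
import numpy as np, cv2
from workcell import bot, hand, kinematics, get_obs, vision, hand_in
def snap(n):
    c=vision.read_camera(n); return c['frame'],np.array(c['intrinsics']),np.array(c['view'])
def save(f,name): cv2.imwrite('pics/'+name+'.png',cv2.cvtColor(f,cv2.COLOR_RGB2BGR))
def ray(K,V,u,v,fish=False):
    a=np.array([(u-K[0,2])/K[0,0],(v-K[1,2])/K[1,1],1.])
    if fish:
        t=np.hypot(a[0],a[1]); s=np.sin(t)/t if t>1e-9 else 1.; a=np.array([a[0]*s,a[1]*s,np.cos(t)])
    R=V[:3,:3]; return -R.T@V[:3,3], R.T@a
def at_z(K,V,u,v,z,fish=False):
    o,d=ray(K,V,u,v,fish); return o+d*(z-o[2])/d[2]
def proj(K,V,p,fish=False):
    c=V[:3,:3]@np.asarray(p)+V[:3,3]
    if fish:
        r=np.hypot(c[0],c[1]); t=np.arctan2(r,c[2]); c=np.array([c[0]/r*t,c[1]/r*t,1.])
    return np.array([K[0,0]*c[0]/c[2]+K[0,2],K[1,1]*c[1]/c[2]+K[1,2]])
def down(yaw): # tool z down, tool y-axis direction at angle yaw+pi/2 mirrored: x axis along yaw
    from scipy.spatial.transform import Rotation as R
    return (R.from_euler('z',yaw)*R.from_euler('x',np.pi)).as_quat()
E
python3 - <<'E'
from h import *
s=get_obs();print(s['time_s'],s['orientation'],s['gripper_width'],bot.tcp_to_tips)
for n in ['scene','side','wrist']:
    f,K,V=snap(n); save(f,n+'0'); print(n,K.round(1).tolist(),V.round(4).tolist())
a=cv2.imread('pics/scene0.png');b=cv2.imread('pics/side0.png')
cv2.imwrite('pics/scene0b.png',cv2.resize(a,(800,600),interpolation=cv2.INTER_CUBIC))
cv2.imwrite('pics/side0b.png',cv2.resize(b,(800,600),interpolation=cv2.INTER_CUBIC))
E
```

```text
0.0 [ 9.88710548e-01  1.49836324e-01 -1.20522961e-04 -7.16601230e-04] 0.08498323407965575 0.017
scene [[366.3, 0.0, 256.9], [0.0, 366.3, 190.5], [0.0, 0.0, 1.0]] [[-0.7768, 0.6295, -0.0166, 0.3708], [0.5281, 0.6369, -0.5616, -0.2718], [-0.343, -0.4451, -0.8272, 1.5316], [0.0, 0.0, 0.0, 1.0]]
side [[469.2, 0.0, 257.3], [0.0, 469.2, 190.7], [0.0, 0.0, 1.0]] [[-0.8359, -0.5486, -0.0155, 0.4675], [-0.3268, 0.5202, -0.7891, 0.2046], [0.4409, -0.6546, -0.6141, 1.354], [0.0, 0.0, 0.0, 1.0]]
wrist [[297.3, 0.0, 257.6], [0.0, 297.3, 190.1], [0.0, 0.0, 1.0]] [[0.2978, -0.9546, -0.002, -0.6251], [-0.9187, -0.2872, 0.2712, -0.037], [-0.2594, -0.0789, -0.9625, 0.3792], [0.0, 0.0, 0.0, 1.0]]
```

View pics/scene0b.png

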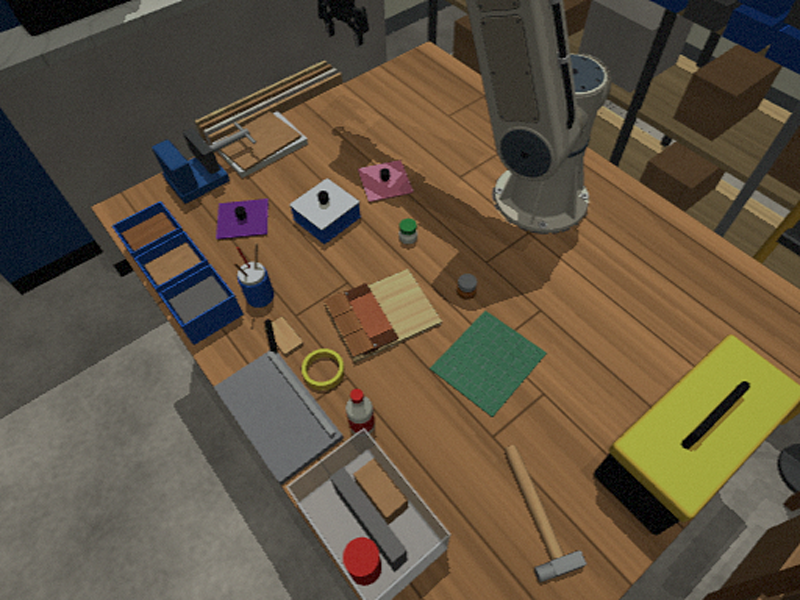

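View pics/side0b.png

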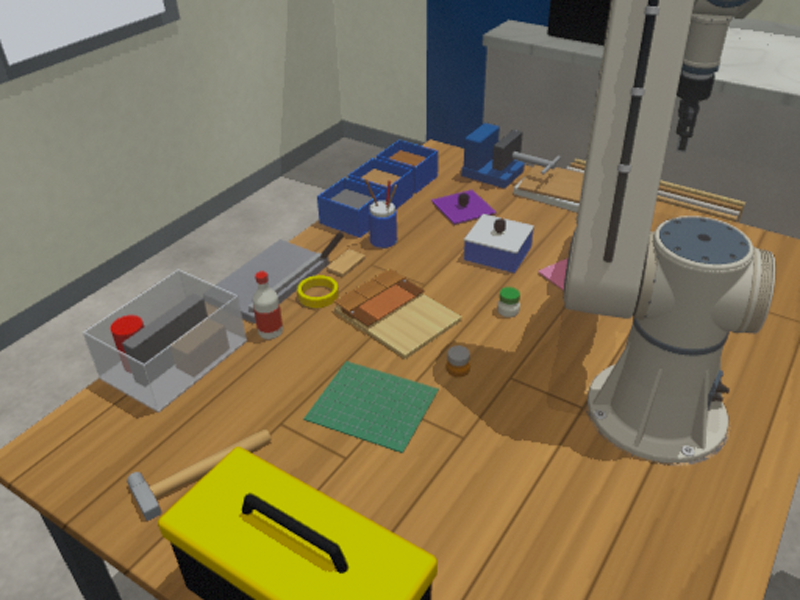

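The scene view (800 px scale) shows the white lid's knob at (323,198), the mat centred at (489,362), and the roof at (383,313) with its bare half towards (420,300). In the side view the knob is at (500,226), the mat centre at (372,405) and the roof at (398,312). Decoy lids are pink and purple.

Run:
```python
from h import *
cams={}
for n in ['scene','side']:
    f,K,V=snap(n); cams[n]=(K,V)
def P(n,pts,z):
    K,V=cams[n]; r=np.array([at_z(K,V,u*.64,v*.64,z)[:2] for u,v in pts]); print(n,z,r.round(3).tolist(),'mean',r.mean(0).round(4)); return r
def edges(r): print(' len',[np.linalg.norm(r[i]-r[i-1]).round(3) for i in range(len(r))],'ang',[np.degrees(np.arctan2(*(r[i]-r[i-1])[::-1])).round(1) for i in range(len(r))])
print('knob');P('scene',[(323,198)],.079);P('side',[(500,226)],.079)
print('lid');edges(P('scene',[(292,207),(327,181),(360,208),(322,237)],.060));edges(P('side',[(464,241),(480,215),(532,230),(518,261)],.060))
print('mat');edges(P('scene',[(488,313),(546,353),(490,414),(431,367)],.003));edges(P('side',[(345,362),(437,396),(405,451),(305,411)],.003))
print('roof bare corners');P('scene',[(407,271),(440,320)],.012);P('side',[(461,319),(404,354)],.012)
print('butt red (top z25)');P('scene',[(367,287),(396,336)],.025);P('side',[(424,289),(373,323)],.025)
print('others')
for nm,p,z in [('nailpot',(467,285),.045),('paintpot',(407,228),.05),('pink',(385,174),.03),('purple',(240,213),.03),('glue',(357,396),.15),('jar',(252,270),.1),('tape',(323,370),.02),('offcut',(286,335),.01)]: print(nm);P('scene',[p],z)
```

```text
knob
scene 0.079 [[0.486, -0.298]] mean [ 0.4862 -0.2985]
side 0.079 [[0.479, -0.296]] mean [ 0.4786 -0.2957]
lid
scene 0.06 [[0.555, -0.34], [0.435, -0.359], [0.426, -0.227], [0.553, -0.21]] mean [ 0.4924 -0.2839]
 len [np.float64(0.13), np.float64(0.122), np.float64(0.132), np.float64(0.129)] ang [np.float64(-89.0), np.float64(-171.1), np.float64(94.0), np.float64(7.6)]
side 0.06 [[0.532, -0.222], [0.556, -0.342], [0.419, -0.347], [0.391, -0.215]] mean [ 0.4745 -0.2815]
 len [np.float64(0.141), np.float64(0.123), np.float64(0.136), np.float64(0.135)] ang [np.float64(-2.7), np.float64(-79.0), np.float64(-177.8), np.float64(102.2)]
mat
scene 0.003 [[0.366, 0.181], [0.341, 0.338], [0.535, 0.363], [0.559, 0.203]] mean [0.4503 0.2714]
 len [np.float64(0.194), np.float64(0.159), np.float64(0.196), np.float64(0.162)] ang [np.float64(-173.5), np.float64(99.2), np.float64(7.3), np.float64(-81.7)]
side 0.003 [[0.559, 0.208], [0.355, 0.19], [0.334, 0.334], [0.542, 0.354]] mean [0.4475 0.2718]
 len [np.float64(0.148), np.float64(0.204), np.float64(0.146), np.float64(0.209)] ang [np.float64(-83.3), np.float64(-175.1), np.float64(98.6), np.float64(5.5)]
roof bare corners
scene 0.012 [[0.438, -0.027], [0.468, 0.129]] mean [0.4529 0.051 ]
side 0.012 [[0.425, -0.023], [0.467, 0.133]] mean [0.446  0.0553]
butt red (top z25)
scene 0.025 [[0.546, -0.043], [0.576, 0.104]] mean [0.561  0.0305]
side 0.025 [[0.538, -0.056], [0.566, 0.1]] mean [0.5516 0.022 ]
others
nailpot
scene 0.045 [[0.372, 0.112]] mean [0.3724 0.1117]
paintpot
scene 0.05 [[0.372, -0.107]] mean [ 0.3716 -0.107 ]
pink
scene 0.03 [[0.285, -0.307]] mean [ 0.2845 -0.3073]
purple
scene 0.03 [[0.659, -0.436]] mean [ 0.6588 -0.4358]
glue
scene 0.15 [[0.755, 0.217]] mean [0.7548 0.2169]
jar
scene 0.1 [[0.744, -0.2]] mean [ 0.7442 -0.1996]
tape
scene 0.02 [[0.748, 0.068]] mean [0.7482 0.0676]
offcut
scene 0.01 [[0.761, -0.063]] mean [ 0.7608 -0.0632]
```

Run:
```python
from h import *
bot.reach([0.47,-0.292,0.25],down(0.08))
f,K,V=snap('wrist'); save(cv2.resize(f,(800,600),interpolation=cv2.INTER_CUBIC),'w1'); np.savez('w1',K=K,V=V)
print(get_obs()['time_s'],get_obs()['joint_pos'])
```

```text
1.8417 [-5.60134138e-01  2.40536200e-01  1.78595574e+00 -2.59250100e-04
  1.11507702e+00  9.31653301e-01]
```

View pics/w1.png

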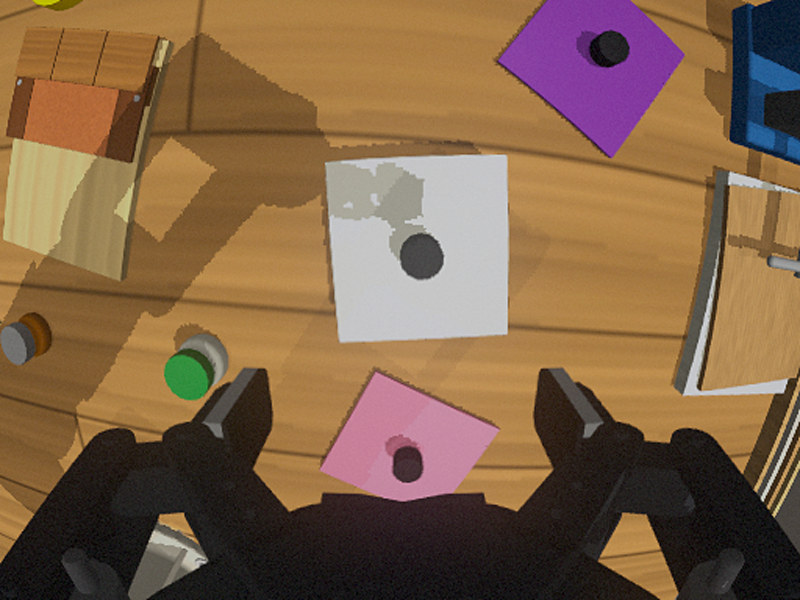

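Wrist view: the knob top is at (421,257), and the lid corners are at (326,162), (507,155), (508,334) and (340,342). The roof is at top left, with its bare-edge corners at (4,240) and (122,279).

Run:
```python
from h import *
d=np.load('w1.npz');K,V=d['K'],d['V']
def P(pts,z):
    r=np.array([at_z(K,V,u*.64,v*.64,z,True)[:2] for u,v in pts]); print(z,r.round(4).tolist(),'mean',r.mean(0).round(4)); return r
def edges(r): print(' len',[float(np.linalg.norm(r[i]-r[i-1]).round(3)) for i in range(len(r))],'ang',[float(np.degrees(np.arctan2(*(r[i]-r[i-1])[::-1])).round(1)) for i in range(len(r))])
P([(421,257)],.090)
edges(P([(326,162),(507,155),(508,334),(340,342)],.060))
P([(4,240),(122,279)],.012); P([(25,140),(107,155)],.025)
print(proj(K,V,get_obs()['position'],True)/.64)
```

```text
0.09 [[0.4845, -0.3043]] mean [ 0.4845 -0.3043]
0.06 [[0.5397, -0.2362], [0.5552, -0.3583], [0.4273, -0.3754], [0.4113, -0.2526]] mean [ 0.4834 -0.3056]
 len [0.129, 0.123, 0.129, 0.124] ang [7.3, -82.8, -172.4, 97.4]
0.012 [[0.464, 0.1283], [0.4319, -0.0381]] mean [0.448  0.0451]
0.025 [[0.5654, 0.0756], [0.5451, -0.033]] mean [0.5553 0.0213]
[399.14530395 400.52825494]
```

Run:
```python
from h import *
q=down(np.radians(7.4)); c=np.array([0.4842,-0.305])
hand.move_gripper(0.06,60)
bot.reach([*c,0.14],q)
bot.servo_line([*c,0.083],velocity=0.12)
print(get_obs()['wrist_force'].round(1) if hasattr(get_obs()['wrist_force'],'round') else get_obs()['wrist_force'])
hand.move_gripper(0.0,60); s=get_obs(); print('grip',s['gripper_width'],s['grip_force'],s['position'],s['time_s'])
bot.servo_line([*c,0.22],velocity=0.15); s=get_obs(); print(s['gripper_width'],s['wrist_force'],s['time_s'])
bot.reach([0.449,0.2715,0.20],down(np.radians(6.7)))
f,K,V=snap('wrist'); save(cv2.resize(f,(800,600)),'w2'); np.savez('w2',K=K,V=V)
print(get_obs()['time_s'])
```

```text
[ 1.   0.5 -0. ]
grip 0.02648869464431656 58.54197978973389 [ 0.48470386 -0.30527242  0.08411829] 3.7667
0.025932448332053878 [-0.27743248  0.59587168 -1.51155477] 4.8333
6.9583
```

View pics/w2.png

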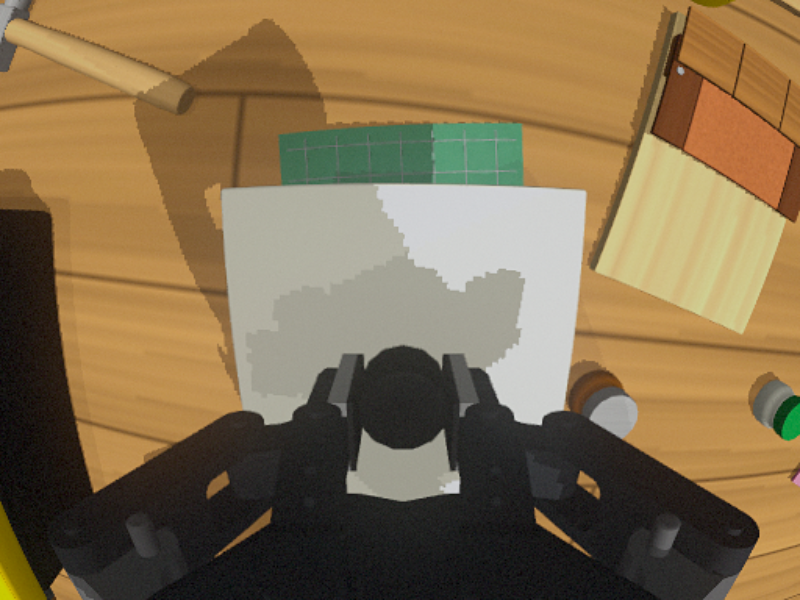

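The lid is held level by its knob. The mat's far edge corners are at (281,133) and (522,124). The roof's bare corners are at (596,268) and (744,333), and the butt line runs from (652,134) to (797,221).

Run:
```python
from h import *
d=np.load('w2.npz');K,V=d['K'],d['V']
def P(pts,z):
    r=np.array([at_z(K,V,u*.64,v*.64,z,True)[:2] for u,v in pts]); e=r[1]-r[0]; print(z,r.round(4).tolist(),'mean',r.mean(0).round(4),np.linalg.norm(e).round(4),np.degrees(np.arctan2(e[1],e[0])).round(1)); return r
m=P([(522,124),(281,133)],.003); n=(m[1]-m[0])/np.linalg.norm(m[1]-m[0]); ctr=m.mean(0)+0.1*np.array([-n[1],n[0]]); print('mat centre',ctr)
P([(744,333),(596,268)],.012);P([(797,221),(652,134)],.025)
q=down(np.radians(7.4))
t=np.array([0.449,0.2715])
if np.linalg.norm(ctr-t)<0.02: t=(ctr+t)/2
z=0.0841-0.048
bot.servo_line([*t,z+0.02],velocity=0.2)
bot.servo_line([*t,z-0.0005],velocity=0.04)
print(get_obs()['wrist_force'],get_obs()['position'])
hand.move_gripper(0.055); bot.servo_line([*t,0.16],velocity=0.2)
hand.move_gripper(0.03)
# view roof
bot.reach([0.45,0.05,0.18],down(np.radians(-10.8)))
f,K,V=snap('wrist'); save(cv2.resize(f,(800,600),interpolation=cv2.INTER_CUBIC),'w3'); np.savez('w3',K=K,V=V)
bot.reach([0.43,-0.305,0.22],down(np.radians(7.4)))
f,K,V=snap('wrist'); save(cv2.resize(f,(800,600),interpolation=cv2.INTER_CUBIC),'w4'); np.savez('w4',K=K,V=V)
print(get_obs()['time_s'])
```

```text
0.003 [[0.5614, 0.1991], [0.5354, 0.3655]] mean [0.5484 0.2823] 0.1684 98.9
mat centre [0.44960095 0.26682081]
0.012 [[0.4323, -0.0382], [0.4682, 0.1292]] mean [0.4503 0.0455] 0.1712 77.9
0.025 [[0.5405, -0.0608], [0.5721, 0.1077]] mean [0.5563 0.0235] 0.1714 79.4
[-4.44101734 -2.86822341 12.85650651] [0.4491614 0.2691283 0.0361302]
12.3417
```

View pics/w3.png

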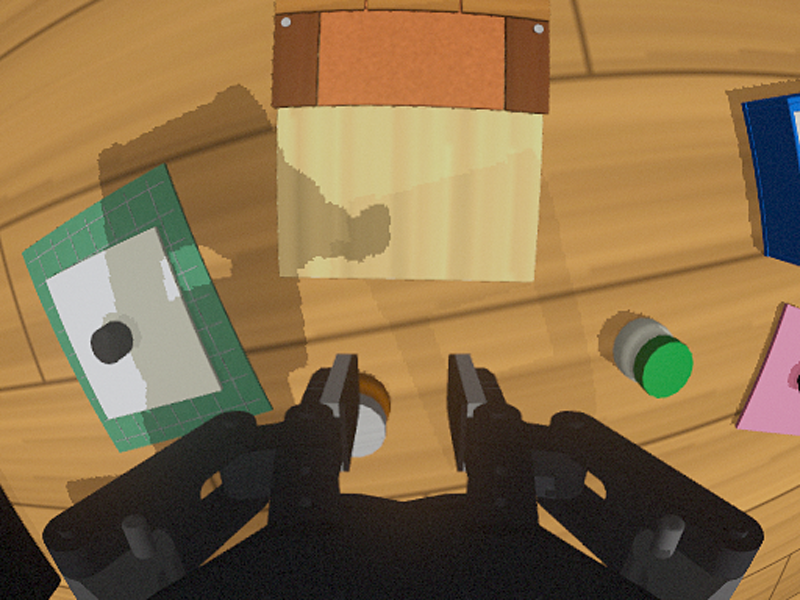

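View pics/w4.png

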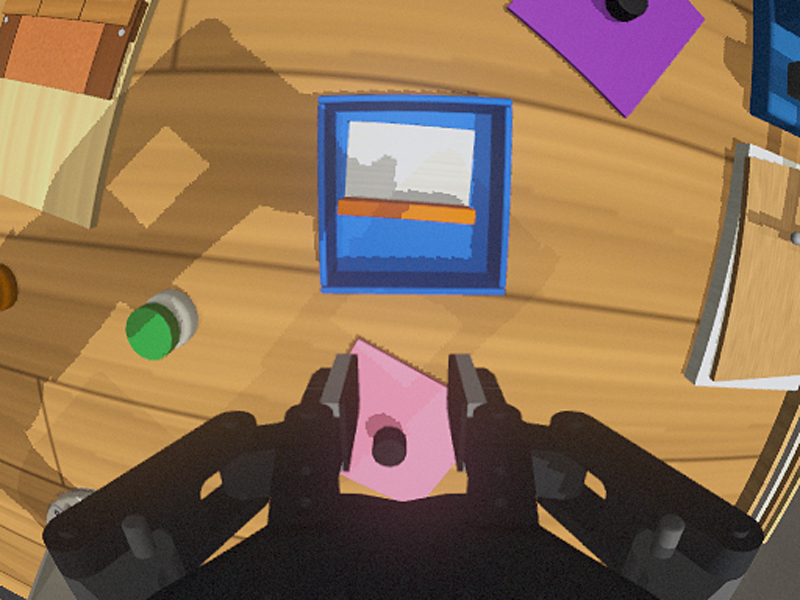

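The lid lies flat on the mat. In w3 the roof's butt line runs from (272,106) to (549,114), with the red shingle from x=317 to x=505 and the bare corners at (280,275) and (533,281). In w4 the flashing's blade front corners are at (348,121) and (476,129), and the rib runs from (338,198) to (475,224).

Run:
```python
from h import *
def P(w,pts,z):
    d=np.load(w);K,V=d['K'],d['V']
    r=np.array([at_z(K,V,u*.64,v*.64,z,True)[:2] for u,v in pts]); e=r[1]-r[0]; print(z,r.round(4).tolist(),'mean',r.mean(0).round(4),np.linalg.norm(e).round(4),np.degrees(np.arctan2(e[1],e[0])).round(1)-90); return r
print('roof');P('w3.npz',[(533,281),(280,275)],.012);P('w3.npz',[(549,114),(272,106)],.025);P('w3.npz',[(505,110),(317,106)],.025)
print('flash front');P('w4.npz',[(476,129),(348,121)],.008)
print('rib top front/rear');P('w4.npz',[(475,208),(338,198)],.045);P('w4.npz',[(475,223.5),(338,215)],.045)
print('box');a=P('w4.npz',[(511,100),(319,98)],.055);b=P('w4.npz',[(505,293),(321,292)],.055);print((a.mean(0)+b.mean(0))/2)
f=cv2.imread('pics/w4.png')[80:300,310:530]; cv2.imwrite('pics/c4.png',cv2.resize(f,(660,600)))
```

```text
roof
0.012 [[0.431, -0.0357], [0.4663, 0.1295]] mean [0.4487 0.0469] 0.1689 -12.099999999999994
0.025 [[0.5379, -0.0585], [0.5735, 0.1072]] mean [0.5557 0.0244] 0.1695 -12.099999999999994
0.025 [[0.5436, -0.031], [0.5665, 0.0799]] mean [0.5551 0.0244] 0.1132 -11.700000000000003
flash front
0.008 [[0.5354, -0.3443], [0.5287, -0.2524]] mean [ 0.5321 -0.2984] 0.0921 4.099999999999994
rib top front/rear
0.045 [[0.4801, -0.3459], [0.4748, -0.2568]] mean [ 0.4775 -0.3014] 0.0892 3.4000000000000057
0.045 [[0.47, -0.3475], [0.4637, -0.2581]] mean [ 0.4669 -0.3028] 0.0896 4.0
box
0.055 [[0.5528, -0.3571], [0.5375, -0.2384]] mean [ 0.5451 -0.2978] 0.1197 7.299999999999997
0.055 [[0.4286, -0.3733], [0.4134, -0.2533]] mean [ 0.421  -0.3133] 0.121 7.200000000000003
[ 0.48307242 -0.30553427]
```

View pics/c4.png

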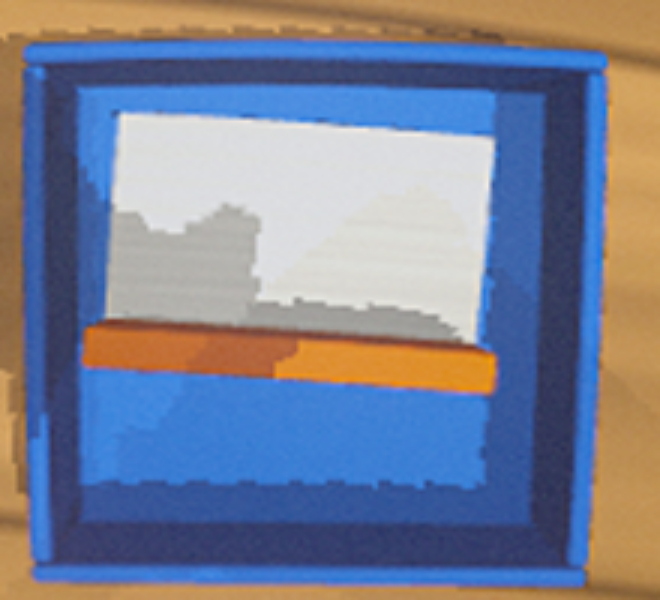

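The crop confirms the rib top's centre at about (0.472, -0.302) with yaw 3.8°, and the front edge 60 mm ahead of it, as it should be. Now I'll grasp it and carry it to the hover before the gap.

```bash
cat >> h.py <<'E'
T=np.array([0.5554,0.0244]); RY=np.radians(-12.0); D=np.array([np.cos(RY),np.sin(RY)])
qf=lambda deg: down(np.radians(90+deg))
E
python3 - <<'E'
from h import *
c=np.array([0.4719,-0.302])
hand.move_gripper(0.036,80)
bot.reach([*c,0.12],qf(3.8))
bot.servo_line([*c,0.031],velocity=0.12)
print(get_obs()['wrist_force'])
hand.move_gripper(0.0,80); bot.dwell(.1); s=get_obs(); print('grip',s['gripper_width'],s['grip_force'],s['position'],s['wrist_force'],s['time_s'])
open('zp','w').write(repr((float(s['position'][0]),float(s['position'][1]),float(s['position'][2]))))
bot.servo_line([*c,0.15],velocity=0.15)
p=T-0.085*D
bot.reach([*p,0.10],qf(-12))
bot.dwell(.2); s=get_obs(); print(s['gripper_width'],s['position'],p,s['time_s'])
ims=[]
for n in ['wrist','scene','side']:
    f,K,V=snap(n); save(f,'p_'+n); np.savez('p_'+n,K=K,V=V); ims.append(f)
K,V=[np.load('p_scene.npz')[k] for k in 'KV'];u=proj(K,V,[*p,.06]).astype(int)
K,V=[np.load('p_side.npz')[k] for k in 'KV'];w=proj(K,V,[*p,.06]).astype(int)
cr=lambda f,u:cv2.resize(f[max(0,u[1]-50):u[1]+50,u[0]-67:u[0]+67],(400,300),interpolation=cv2.INTER_CUBIC)
print(u,w)
top=np.hstack([cr(ims[1],u),cr(ims[2],w)]); bot_=np.hstack([cv2.resize(ims[0],(400,300)),np.zeros((300,400,3),np.uint8)])
save(np.vstack([top,bot_]),'m1')
E
```

```text
[-0.56092699  0.3897738  -0.59330472]
grip 0.009000781757466197 78.64757537841797 [ 0.47250627 -0.30239276  0.03194822] [-0.96814848 -0.11668418  5.59104011] 15.225
0.008840626184729075 [0.47262414 0.04128142 0.10008702] [0.47225745 0.04207249] 17.675
[265 182] [272 198]
```

View pics/m1.png

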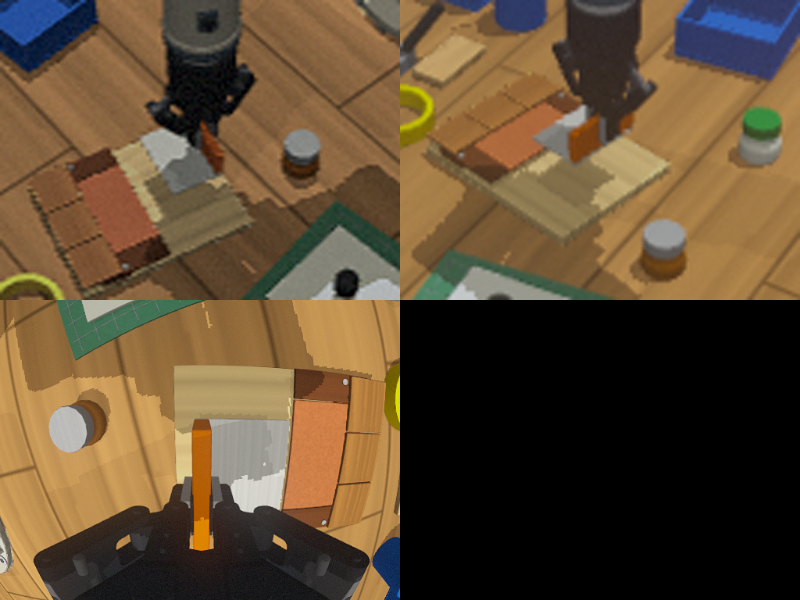

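The flashing is held square and level, with its blade facing the shingle. I'll lower it in front of the gap and check the alignment from close by.

Run:
```python
from h import *
p=T-0.085*D; 
bot.servo_line([*p,0.055],velocity=0.1)
p=T-0.075*D
bot.servo_line([*p,0.0412],velocity=0.05); bot.dwell(.2)
s=get_obs(); print(s['position'],p,s['wrist_force'],s['time_s'],s['orientation'],qf(-12))
f,K,V=snap('wrist'); save(f,'w5'); np.savez('w5',K=K,V=V)
P=s['position']; n=np.array([-D[1],D[0]])
for nm,o,z in [('front L',.06*D+.045*n,P[2]-.0239),('front R',.06*D-.045*n,P[2]-.0239)]: print(nm,proj(K,V,[*(P[:2]+o),z],True).round(1))
for a in (.056,-.056): print('shingle',proj(K,V,[*(T+a*n),.025],True).round(1))
cv2.imwrite('pics/c5.png',cv2.resize(cv2.imread('pics/w5.png')[70:310,200:500],(750,600),interpolation=cv2.INTER_CUBIC))
```

```text
[0.48196881 0.04000683 0.04129219] [0.48203893 0.03999338] [-0.24206427 -0.5812225  -0.90662845] 19.1167 [7.77153936e-01 6.29310544e-01 6.75250531e-06 7.35863030e-07] [7.77145961e-01 6.29320391e-01 3.85347601e-17 4.75864657e-17]
front L [369.7 155. ]
front R [351.4 296.6]
shingle [402.2 137.5]
shingle [373.5 314.8]
```

View pics/c5.png

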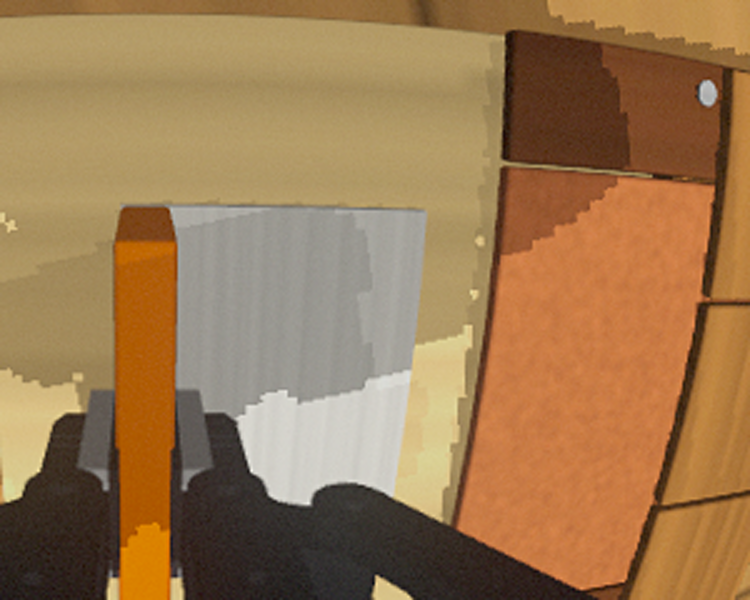

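Close view (crop px): the blade's front corner is at (425,209) with its edge running down to (395,495). The shingle's lower-left corner is at (502,168) with its edge running to (458,525). Both are within about 1 px of prediction.

Run:
```python
from h import *
d=np.load('w5.npz');K,V=d['K'],d['V']; n=np.array([-D[1],D[0]])
def P(pts,z):
    r=np.array([at_z(K,V,200+u/2.5,70+v/2.5,z,True)[:2] for u,v in pts]); e=r[0]-r[1]; print([((x-T)@D*1e3).round(1).item() for x in r],[((x-T)@n*1e3).round(1).item() for x in r],'yaw',np.degrees(np.arctan2(e[1],e[0])).round(2)-90); return r
P([(425.5,209),(395,495)],.0174)
P([(502,168),(458,525)],.025)
```

```text
[-14.9, -14.1] [45.7, -23.5] yaw -11.329999999999998
[-0.9, 1.0] [56.1, -28.8] yaw -10.75
```

Run:
```python
from h import *
a=np.radians(-11.5); D2=np.array([np.cos(a),np.sin(a)]); n=np.array([-D2[1],D2[0]]); q=qf(-11.5)
C=T-0.0006*n
bot.servo_line([*(C-0.074*D2),0.0409],q,velocity=0.05)
for s_ in (-.055,-.042,-.030):
    bot.servo_line([*(C+s_*D2),0.0409],q,velocity=0.04)
    s=get_obs(); print(s_,s['wrist_force'].round(2),s['position'].round(4))
    if np.hypot(*s['wrist_force'][:2])>6: print('STOP');raise SystemExit
for z in np.arange(.0395,.033,-.001):
    bot.servo_line([*(C-.030*D2),z],q,velocity=0.02); bot.dwell(.15)
    s=get_obs(); print(round(z,4),s['position'].round(4),s['wrist_force'].round(2),s['gripper_width'],s['ft_torque'].round(2))
    if s['wrist_force'][2]>14: break
print(s['time_s'])
ims=[]
for n_ in ['wrist','scene','side']:
    f,K,V=snap(n_); save(f,'f_'+n_); np.savez('f_'+n_,K=K,V=V); ims.append(f)
K,V=[np.load('f_scene.npz')[k] for k in 'KV'];u=proj(K,V,[*T,.02]).astype(int)
K,V=[np.load('f_side.npz')[k] for k in 'KV'];w=proj(K,V,[*T,.02]).astype(int)
cr=lambda f,u:cv2.resize(f[u[1]-30:u[1]+30,u[0]-40:u[0]+40],(400,300),interpolation=cv2.INTER_CUBIC)
save(np.hstack([np.vstack([cr(ims[1],u),cr(ims[2],w)]),cv2.resize(ims[0][60:360,220:420],(400,600),interpolation=cv2.INTER_CUBIC)]),'m2')
```

```text
-0.055 [-0.07  0.58 -0.84] [0.5013 0.0347 0.0408]
-0.042 [-0.05  1.   -0.87] [0.5142 0.0321 0.0409]
-0.03 [-0.41 -0.17 -0.09] [0.526  0.0297 0.0409]
0.0395 [0.5258 0.0298 0.0395] [-0.02  0.62 -0.56] 0.008434871317905069 [ 0.06  0.02 -0.01]
0.0385 [0.526  0.0298 0.039 ] [-1.97 -0.17  6.14] 0.008922216799675805 [ 0.01  0.32 -0.06]
0.0375 [0.526  0.0298 0.0389] [-6.27 -0.14 21.13] 0.008798809841099705 [-0.07  0.99 -0.04]
22.1667
```

View pics/m2.png

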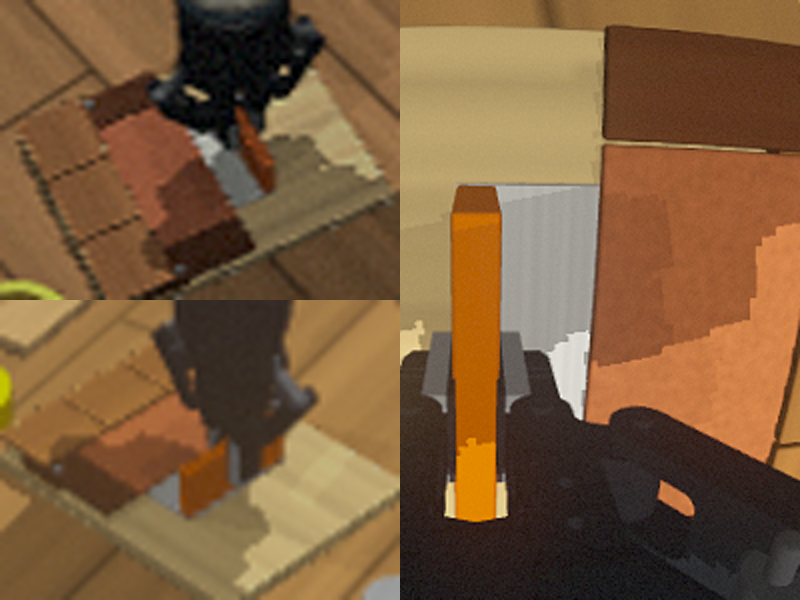

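The view shows the shingle lying down, the blade tucked square under it, and about 21 N of press with contact at the expected height. I'll check that it holds, then hand in.

Run:
```python
from h import *
bot.dwell(.7); s=get_obs(); print(s['position'].round(4),s['wrist_force'].round(1),s['grip_force'],s['time_s'])
print(hand_in())
```

```text
[0.526  0.0298 0.0389] [-6.  -0.1 21.3] 81.27268552780151 23.0167
the job is handed in; nothing more can be done
None
```

I handed the job in at 23 s: the white lid is flat and upright on the mat, and the flashing is about 30 mm under the loose shingle (by the arm's position), square and centred to within my measurements, and still held pressed flat at about 21 N. The shingle stayed down, and I saw nothing else on the bench disturbed. The hand-in gave no verdict.

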